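# Lock the parts case: turn the slotted disc and push the bar home

## Task

Lock the blue parts case: push the orange disc round (its black post is there for that) until its slot lines up with the steel bar, then push the bar at its yellow thumb plate through the slot until it is fully home in the keeper. It is all done by pushing with the fingertips: do not lift the bar, and leave everything else on the case and the table where it is.

Things in the scene. Friction and masses are not known exactly. Their poses are not given: they have to be found in the camera images.
- case: Flat blue steel parts case, fixed, 420 x 260 x 60 mm high, grey lid. Origin on the table directly below the locking disc's axis; +x runs along the bar's guide, from bar through disc to keeper; z up. In this frame the case spans x -280 to +140, y -130 to +130 mm. On the lid along y = 0: a dark floor plate (top 64 mm above the table, 52 mm wide), the guide, the disc, the keeper.
- disc (a joint): Angle (rad) of the orange locking disc about its vertical axis, positive anticlockwise from above. The slot is in line with the bar at 0 and equally at 3.14: either will do. Light friction (0.1 N m), no detent, stays where it is left; stops at -0.3 and 3.44. Starts between 0.65 and 2.5.
- disc_slot (a point): Point on the disc's axis at its top face, 92 mm above the table; its x axis lies along the slot and turns with the disc. The disc is 90 mm across, from 65 to 92 mm above the table, cut right across by one slot 26 mm wide (flared to 36 mm at the mouths), open at the top, with a black floor.
- post_top (a point): Centre of the top of the black post that stands on the disc for turning it: 16 mm across, 38 mm tall, from 92 to 130 mm above the table, its axis 33 mm from the disc's axis at right angles to the slot. It stands towards the case's -y when the joint is 0, towards +x at 1.57 and towards +y at 3.14.
- bar: Loose steel locking bar, about 0.4 kg, 150 mm long, 20 x 20 mm, lying on the floor plate (64 mm above the table) in an open-topped guide: two walls 10 mm high, outer faces at case y = +-18 mm, from x -214 to -49 mm, 1.8 mm play each side. Origin under its middle; +x towards its nose. It slides with plain friction (a few N).
- bar_nose (a point): Centre of the bar's front end face, 75 mm ahead of the bar's origin and 10 mm above its underside. The last 12 mm of the bar taper to 8 mm wide. At the start it stands 10 to 30 mm short of the disc's rim.
- thumb_plate (a point): Middle of the rear face of the yellow thumb plate on the bar's tail, 75 mm behind the bar's origin, 40 mm above its underside. The plate is upright, 12 mm thick, 34 mm wide, and reaches from 80 to 126 mm above the table. Pushed on this face, the bar slides forward.
- keeper_end (a point): Centre of the inner end wall of the keeper, a roofed steel pocket 47 mm wide (case x 58 to 100 mm, top 96 mm above the table); 88 mm beyond the disc's axis, 74 mm above the table. The bar is fully home when its nose rests against this wall, 143 to 163 mm of travel from its start.
- coupling: Brass pipe coupling, a ring 36 mm across and 30 mm high, standing on the case lid. Leave it alone. Origin at the centre of its underside.
- tape_roll: White tape roll, 64 mm across and 20 mm high, lying on the case lid. Leave it alone. Origin at the centre of its underside.
- end_cap: Copper end cap, 32 mm across and 18 mm high, on the case lid. Leave it alone. Origin at the centre of its underside.
- spray_can: Spray can, 60 mm across and 160 mm high, standing on the table to the robot's left. Leave it alone. Origin at the centre of its underside.
- wrench: Steel wrench 180 mm long lying on the table to the robot's right. Leave it alone. Origin at the centre of its underside, x along it.
- oil_bottle: Yellow bottle, 56 mm across and 140 mm high, standing on the table to the robot's right. Leave it alone. Origin at the centre of its underside.
- carton: Small cardboard carton 110 x 80 x 60 mm on the table at the far left. Leave it alone. Origin at the centre of its underside.
Mind the look-alikes: they are no part of the job. Of the things like the bar, leave any that is red or turquoise; of the rest the larger one is meant.

How it is judged (in metres and radians):
On the way, in this order (a step that is already met when the one before it is completed fails the run):
1. the disc's slot is lined up with the bar (within 0.25 rad) while the bar is still outside the disc's middle (angle between the x axis of disc_slot and the x axis of case, either way round below 0.25 rad and x of bar_nose in the frame of case below 0 m), for 0.2 s.
2. the bar has passed through the disc into the keeper (x of bar_nose in the frame of case above 0.078 m and angle between the x axis of disc_slot and the x axis of case, either way round below 0.15 rad), for 0.1 s.
At the end, for the whole second after the job is handed in: The bar lies flat and at rest through the disc's slot with its nose in the keeper, no more than 10 mm short of the keeper's end wall; the slot is in line with the guide within 0.15 rad (all of step 2 and x of bar_nose in the frame of case below 0.094 m and y of bar_nose in the frame of case between -0.008 and 0.008 m and height (world z) of bar between 0.058 and 0.07 m and angle between bar's own z axis and vertical below 0.08 rad and angle between the x axis of bar and the x axis of case, either way round below 0.12 rad and linear speed of bar below 0.02 m/s and velocity of joint disc between -0.1 and 0.1 rad/s); the robot touches nothing.
It fails at once if the bar is lifted (8 mm) or tipped (0.15 rad) (height (world z) of bar above 0.072 m or angle between bar's own z axis and vertical above 0.15 rad).
It fails at once if another thing on the case or table is moved or lifted by more than 30 mm (distance of any of coupling, tape_roll, end_cap, spray_can, wrench, oil_bottle, carton from where it was at the start of the episode above 0.03 m).
It also fails if it takes over 48 s, if anything falls off the work surface, if the arm or the gripper's body presses on something with over 40 N, if the wrist force passes 120 N, or if a joint passes its speed limit or range.

## Robot

A 6-joint arm with a two-finger parallel gripper is mounted at the origin on the work surface. World frame = base frame: x ahead of the robot, y to its left, z up, the work surface at z = 0. Lengths are in m, angles in degrees, forces in N, time in s.
With the tool pointing down it reaches from about 0.3 to 0.85 m from the base axis. Payload 5.4 kg.
Tool frame: the origin (TCP) lies between the finger pads; the fingertips stand 11 mm ahead of it and the grasp point (between the pads) lies 8 mm behind it; z points along the fingers, y is the direction in which the jaws open and shut (so a half turn about z gives the same grasp; the last joint's range is limited). The gripper opens to 85 mm and grips with 20 to 120 N. Pads are 22 mm wide; open, the fingers measure 114 mm over their backs; the gripper's body (76 mm by 85 mm) begins 54 mm behind the grasp point. The pads swing forward as they close: fully open they stand 13 mm farther back than shut.
Start: joints at [-89.043, 9.076, 91.501, -0, 79.423, -12.038], TCP at [0.129, -0.56, 0.242] pointing down, gripper open.
Joint ranges: [-166.64, 166.64], [-54.1, 131.32], [10.49, 154.53], [-73.88, 253.88], [9.74, 151.15], [-171.62, 171.62]. Speed limits (degrees/s): [147.25, 147.25, 180, 180, 180, 180].

## Interface

Orientations are given as [roll, pitch, yaw] about the fixed x, y, z axes, in that order (R = Rz(yaw) Ry(pitch) Rx(roll)).
In Python, from workcell import ctrl gives the robot as it stands.
- The arm moves only by the tool carry_out, never from a script. Its argument "rows" is a list of rows, each an object of numbers: "rx", "ry", "rz": the turn, a rotation vector about the tool's x, y, z in degrees; "dx", "dy", "dz": the shift along the tool's x, y, z in mm; "jaw": the opening, from 0 (shut) to 1 (fully open). A call has 1 to 20 rows; each row is the pose to reach, as a shift and turn from the pose measured when the call began, along the tool's axes at that moment; what a row does not reach only later rows make up. A row lasts 1/10 s, in which the tool goes at most 50 mm and 8.59 degrees, less where a joint would pass 70% of its speed; a pose out of reach is approached as far as the arm can. A call with a gripper value outside its range is refused whole. The fingers move at their own pace and stop on an object; "newtons" is the grip in N (left out, the last holds). Time passes only in rows, so rows that repeat a pose let the fingers close. It gives the time, the measured TCP pose, the force and the opening at its end, in the units of the state.
- ctrl.get_obs(): the state, without advancing time (a new reading comes with each control period).
- ctrl.snapshot(name): name is "scene" or "side" or "wrist"; returns the picture (420x560x3 uint8, red, green, blue); there is no depth.
- ctrl.calibration(name): a dict with "fx", "fy", "cx", "cy" (pixels), "R" (3x3) and "t" (3): a world point X has camera coordinates R X + t. Camera axes: x right, y down, z forward; pixel columns grow to the right and rows downward; lengths in m; the calibration is good to about 2 mm. A picture is of the moment at which its call begins: read the wrist's pose just before it. calibration takes no time and is no camera call; for the wrist camera it gives the pose at the moment of the call.
- ctrl.hand_in(): hands the job in, once; it reports no verdict.
The state is a dict: "time": time; "joints": joint angles; "qd": joint speeds; "joint_efforts": joint torques, N m; "position": TCP position; "eef_rot": TCP orientation; "ft_force": force on the tool from outside, world axes, zero at the start; "ft_torque": the same for the moment, N m; "opening": opening from 0.0 (shut) to 1.0 (fully open).
Only numpy, scipy, OpenCV 4.12 (cv2) and the standard library are available. Lean on these libraries where they do the work, as an engineer would, in place of code of your own. Each camera call takes 0.05 s, during which the arm holds its last target.

## Working session

There is one attempt and no reset: what is moved stays moved. The work goes in short steps, Python scripts to look and compute and a tool call to move; the robot and the scene stay as the last step left them, time stands still between calls to the robot, and variables do not carry over. Pictures are saved under pics/ and viewed, and the job is handed in when it is done.

Besides the shell and the picture viewer there is one more tool, called after "Call:" as name(argument=value, ...), one argument or row to a line, values as JSON. carry_out: Moves the arm, as the interface text tells. Its arguments: {"type":"object","properties":{"rows":{"type":"array","items":{"type":"object","properties":{"rx":{"type":"number"},"ry":{"type":"number"},"rz":{"type":"number"},"dx":{"type":"number"},"dy":{"type":"number"},"dz":{"type":"number"},"jaw":{"type":"number"}}}},"newtons":{"type":"number"}},"required":["rows"]}

```bash
mkdir -p pics; ls; cat > h.py <<'E'
import numpy as np, cv2
from workcell import ctrl
def snap(n,f):
    im=ctrl.snapshot(n); cv2.imwrite('pics/'+f+'.png',im[:,:,::-1]); return im
def proj(n,X,c=None):
    c=c or ctrl.calibration(n); p=np.array(c['R'])@np.array(X,float)+np.array(c['t'])
    return np.array([c['fx']*p[0]/p[2]+c['cx'],c['fy']*p[1]/p[2]+c['cy']])
def back(n,uv,z,c=None):
    c=c or ctrl.calibration(n);R=np.array(c['R']);t=np.array(c['t'])
    d=R.T@np.array([(uv[0]-c['cx'])/c['fx'],(uv[1]-c['cy'])/c['fy'],1]);o=-R.T@t
    return o+d*(z-o[2])/d[2]
E
python3 - <<'E'
from h import *
o=ctrl.get_obs();print(o)
for n in ['scene','side']:
    snap(n,n+'1');c=ctrl.calibration(n);print(n,c['fx'],c['cx'],c['cy'],-np.array(c['R']).T@np.array(c['t']))
E
```

```text
pics
{'time': 0.0, 'joints': array([-8.90439313e+01,  9.11296313e+00,  9.15744772e+01, -8.09754055e-04,
        7.94227428e+01, -1.20367130e+01]), 'qd': array([ 0.04680094, -0.0110502 ,  0.07401753,  0.00096215,  0.05180645,
        0.00050498]), 'joint_efforts': array([-1.13542548e-03, -3.96009243e+01, -3.31429768e+01, -3.69678273e-04,
        8.62579560e-03,  5.49979944e-06]), 'position': array([ 0.12925249, -0.55967367,  0.24129368]), 'eef_rot': array([-1.79892073e+02, -2.21991926e-02,  1.29929102e+01]), 'ft_force': array([ 0.24457203,  0.43974825, -0.38547158]), 'ft_torque': array([ 0.00763943,  0.05785627, -0.00114643]), 'opening': 1.0031913201606941}
scene 382.1487671588067 277.93474689629227 202.62130499801384 [ 1.16390609 -0.13165911  0.81856962]
side 458.6774372301468 282.3190650882418 216.69504361798664 [0.23234828 0.88155481 0.83761027]
```

View pics/scene1.png

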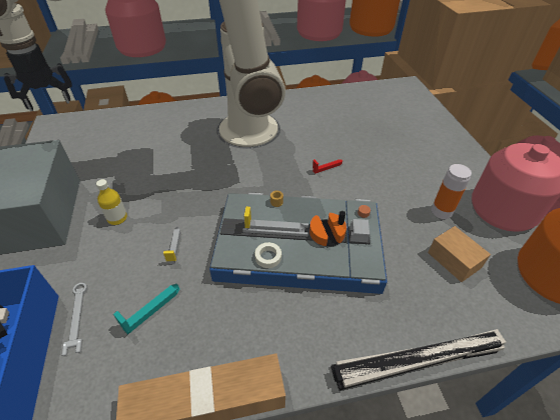

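View pics/side1.png

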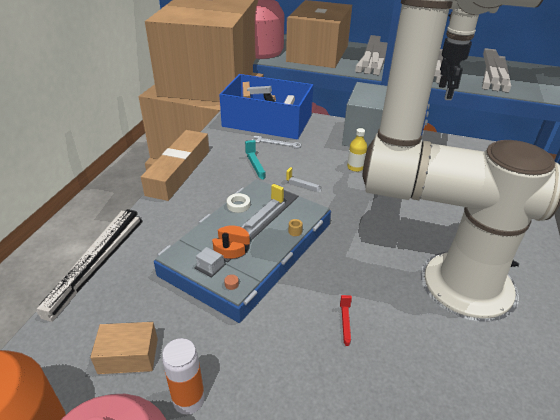

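```bash
python3 - <<'E'
import cv2
a=cv2.imread('pics/scene1.png')[180:300,200:400];cv2.imwrite('pics/c1.png',cv2.resize(a,None,fx=4,fy=4,interpolation=2))
a=cv2.imread('pics/side1.png')[165:325,145:345];cv2.imwrite('pics/c2.png',cv2.resize(a,None,fx=3.7,fy=3.7,interpolation=2))
E
```

```text
(no output)
```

View pics/c1.png

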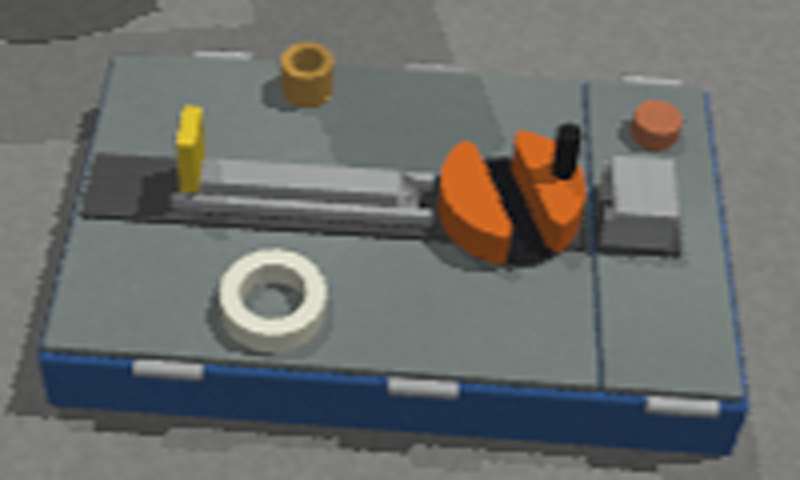

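View pics/c2.png

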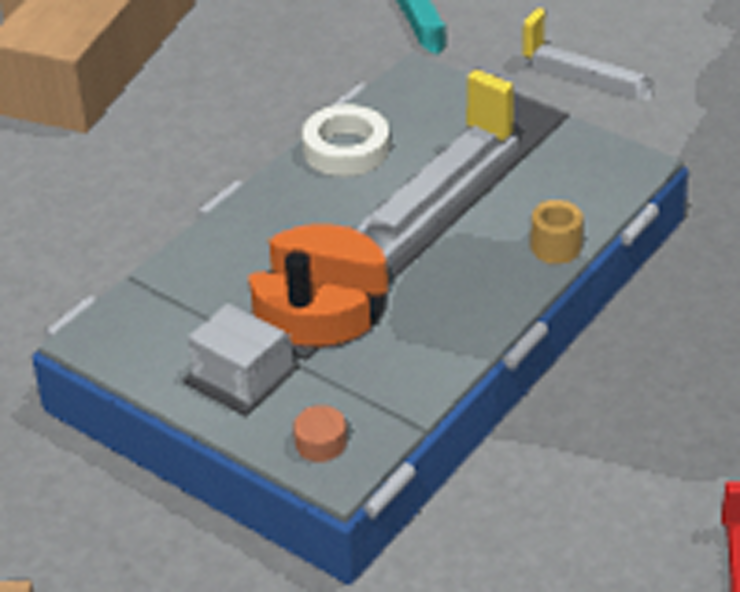

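```bash
python3 - <<'E'
from h import *
from scipy.optimize import least_squares
P=[(-.28,.13),(.14,.13),(-.28,-.13),(.14,-.13)]
S={'scene':[(112,58),(708,93),(42,352),(746,403)],'side':[(686,168),(350,520),(425,55),(38,352)]}
def un(n,p): return (p[0]/4+200-.375,p[1]/4+180-.375) if n=='scene' else (p[0]/3.7+145-.36,p[1]/3.7+165-.36)
C={n:ctrl.calibration(n) for n in S}
def w(q,p,z): c,s=np.cos(q[2]),np.sin(q[2]);return [q[0]+c*p[0]-s*p[1],q[1]+s*p[0]+c*p[1],z]
for sel in (['scene'],['side'],['scene','side']):
    f=lambda q:np.concatenate([proj(n,w(q,p,.06),C[n])-un(n,u) for n in sel for p,u in zip(P,S[n])])
    r=least_squares(f,[.55,0,1.5]);q=r.x;print(sel,q,np.degrees(q[2]),r.fun.round(1))
def loc(X): d=np.array(X[:2])-q[:2];c,s=np.cos(q[2]),np.sin(q[2]);return np.array([c*d[0]+s*d[1],-s*d[0]+c*d[1]])*1e3
for nm,z,a,b in [('post',.13,(569,127),(297,257)),('plate top back?',.126,None,None)]:
    if a:
        for n,u in (('scene',a),('side',b)):
            l=loc(back(n,un(n,u),z));print(nm,n,l,'joint',np.arctan2(l[1],l[0])+np.pi/2)
# overlay
for n in S:
    im=cv2.imread(f'pics/{n}1.png');x0,y0,x1,y1=(200,180,400,300) if n=='scene' else (145,165,345,325)
    k=4;a=cv2.resize(im[y0:y1,x0:x1],None,fx=k,fy=k,interpolation=2)
    def poly(pts,z,col,cl=True):
        u=np.array([(proj(n,w(q,p,z),C[n])-(x0,y0)+.375)*k for p in pts]).round().astype(int);cv2.polylines(a,[u],cl,col,1)
    poly([P[0],P[1],P[3],P[2]],.06,(0,0,255))
    th=np.linspace(0,2*np.pi,40);poly([(.045*np.cos(t),.045*np.sin(t)) for t in th],.092,(0,255,0))
    poly([(.058,-.0235),(.1,-.0235),(.1,.0235),(.058,.0235)],.096,(255,0,255))
    poly([(-.214,-.018),(-.049,-.018),(-.049,.018),(-.214,.018)],.074,(255,255,0))
    cv2.imwrite(f'pics/ov_{n}.png',a)
np.save('q.npy',q)
E
```

```text
['scene'] [0.58006176 0.11689465 1.28381288] 73.55705945969648 [-0.3 -2.2  0.5 -2.  -2.   0.9  1.8  1.1]
['side'] [0.57375231 0.11743252 1.27340014] 72.96045382549296 [ 3.7 -1.3  0.2  2.1 -2.2 -2.  -1.6 -1.3]
['scene', 'side'] [0.57646736 0.1169541  1.27918553] 73.29193209952267 [-0.1 -3.4  0.2 -2.7 -2.3 -0.8  1.  -0.   2.3 -2.  -0.4  1.6 -3.6 -2.3
 -2.5 -1.3]
post scene [31.68909406 12.90911155] joint 1.957637940052997
post side [32.29518922  9.64695341] joint 1.8610708481993417
```

View pics/ov_scene.png

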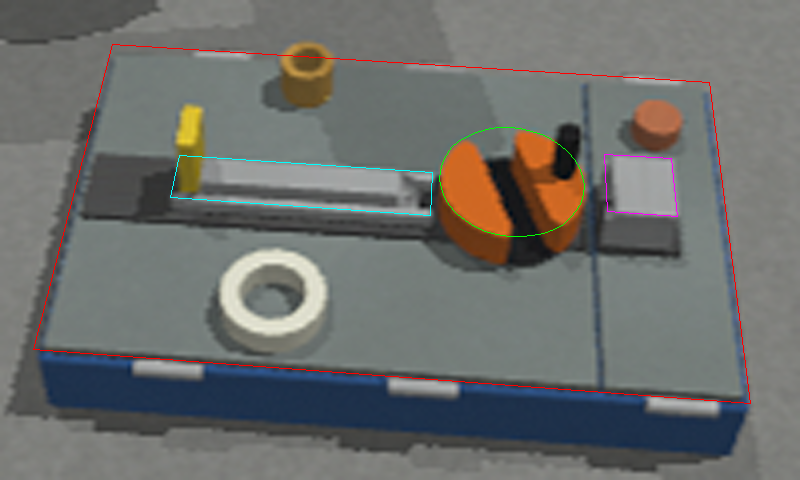

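View pics/ov_side.png

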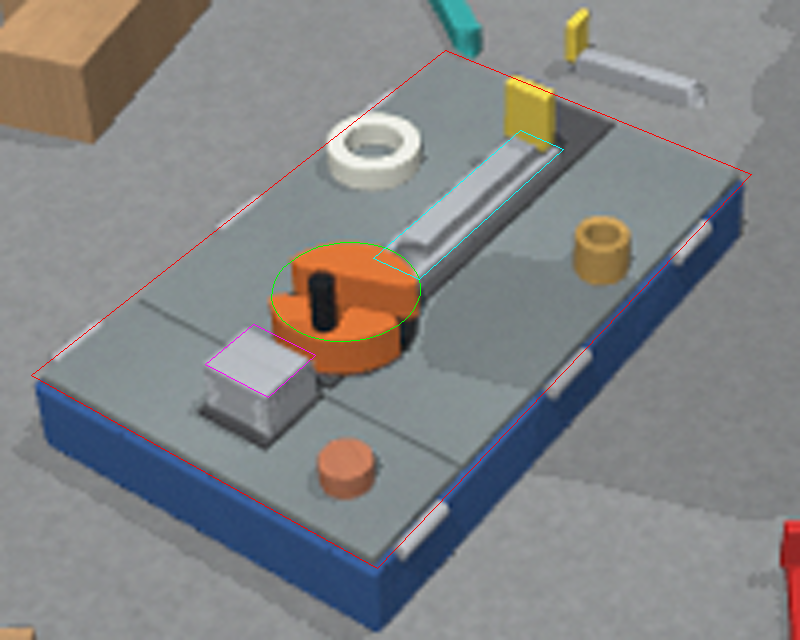

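```bash
cat >> h.py <<'E'
from scipy.spatial.transform import Rotation as Ro
def delta(target,yaw):
    o=ctrl.get_obs();R=Ro.from_euler('xyz',o['eef_rot'],degrees=True)
    d=R.inv().apply(np.array(target)-o['position'])*1000
    rv=(R.inv()*Ro.from_euler('xyz',[180,0,yaw],degrees=True)).as_rotvec(degrees=True)
    print('shift',d.round(1),'turn',rv.round(2))
E
python3 - <<'E'
from h import *
o=ctrl.get_obs();R=Ro.from_euler('xyz',o['eef_rot'],degrees=True)
c=ctrl.calibration('wrist');p=-np.array(c['R']).T@np.array(c['t'])
print('cam in tool',R.inv().apply(p-o['position']),'axes',(R.inv().as_matrix()@np.array(c['R']).T).round(2),c['fx'])
delta([.53,.03,.36],73)
E
```

```text
cam in tool [ 0.08293698  0.00116612 -0.13134329] axes [[ 0.   -0.95 -0.32]
 [ 1.    0.   -0.  ]
 [ 0.   -0.32  0.95]] 376.1747060543251
shift [ 523.1 -484.8 -117.6] turn [ -0.08  -0.07 -60.01]
```

Call:
carry_out(
  rows=[
    {"dx": 0,"dy": 0,"dz": -40,"rz": 0,"jaw": 0},
    {"dx": 564,"dy": -526,"dz": -118,"rz": -60,"jaw": 0},
    {"dx": 564,"dy": -526,"dz": -118,"rz": -60,"jaw": 0},
    {"dx": 564,"dy": -526,"dz": -118,"rz": -60,"jaw": 0},
    {"dx": 564,"dy": -526,"dz": -118,"rz": -60,"jaw": 0},
    {"dx": 564,"dy": -526,"dz": -118,"rz": -60,"jaw": 0},
    {"dx": 564,"dy": -526,"dz": -118,"rz": -60,"jaw": 0},
    {"dx": 564,"dy": -526,"dz": -118,"rz": -60,"jaw": 0},
    {"dx": 564,"dy": -526,"dz": -118,"rz": -60,"jaw": 0},
    {"dx": 564,"dy": -526,"dz": -118,"rz": -60,"jaw": 0},
    {"dx": 564,"dy": -526,"dz": -118,"rz": -60,"jaw": 0},
    {"dx": 564,"dy": -526,"dz": -118,"rz": -60,"jaw": 0},
    {"dx": 564,"dy": -526,"dz": -118,"rz": -60,"jaw": 0},
    {"dx": 564,"dy": -526,"dz": -118,"rz": -60,"jaw": 0},
    {"dx": 564,"dy": -526,"dz": -118,"rz": -60,"jaw": 0},
    {"dx": 564,"dy": -526,"dz": -118,"rz": -60,"jaw": 0},
    {"dx": 564,"dy": -526,"dz": -118,"rz": -60,"jaw": 0},
    {"dx": 564,"dy": -526,"dz": -118,"rz": -60,"jaw": 0},
    {"dx": 564,"dy": -526,"dz": -118,"rz": -60,"jaw": 0},
    {"dx": 564,"dy": -526,"dz": -118,"rz": -60,"jaw": 0},
  ],
)

```text
validation failed for argument at $.ro...
```

Call:
carry_out(
  rows=[
    {"dx": 0.0,"dy": 0.0,"dz": -40.0,"rx": 0.0,"ry": 0.0,"rz": 0.0,"jaw": 0.0},
  ],
)

```text
time: 0.2
position: [0.1291, -0.5562, 0.2749]
eef_rot: [-179.1, -0.2, 13.0]
ft_force: [-0.6, -0.7, -0.6]
opening: 0.857
```

```bash
python3 - <<'E'
from h import *
delta([.56,.08,.36],73)
print(ctrl.get_obs()['time'])
E
```

```text
shift [ 563.1 -524.3  -75.4] turn [ -0.69  -0.62 -60.01]
0.2
```

Call:
carry_out(
  rows=[
    {"dx": 40.0,"dy": -35.0,"dz": -10.0,"rx": 0.0,"ry": 0.0,"rz": -5.0,"jaw": 0.0},
    {"dx": 75.0,"dy": -70.0,"dz": -15.0,"rx": 0.0,"ry": 0.0,"rz": -10.0,"jaw": 0.0},
    {"dx": 110.0,"dy": -105.0,"dz": -20.0,"rx": 0.0,"ry": 0.0,"rz": -15.0,"jaw": 0.0},
    {"dx": 150.0,"dy": -140.0,"dz": -25.0,"rx": 0.0,"ry": 0.0,"rz": -20.0,"jaw": 0.0},
    {"dx": 185.0,"dy": -170.0,"dz": -30.0,"rx": 0.0,"ry": 0.0,"rz": -25.0,"jaw": 0.0},
    {"dx": 220.0,"dy": -205.0,"dz": -35.0,"rx": 0.0,"ry": 0.0,"rz": -30.0,"jaw": 0.0},
    {"dx": 255.0,"dy": -240.0,"dz": -40.0,"rx": 0.0,"ry": 0.0,"rz": -35.0,"jaw": 0.0},
    {"dx": 290.0,"dy": -275.0,"dz": -45.0,"rx": 0.0,"ry": 0.0,"rz": -40.0,"jaw": 0.0},
    {"dx": 330.0,"dy": -305.0,"dz": -50.0,"rx": 0.0,"ry": 0.0,"rz": -45.0,"jaw": 0.0},
    {"dx": 365.0,"dy": -340.0,"dz": -55.0,"rx": 0.0,"ry": 0.0,"rz": -50.0,"jaw": 0.0},
  ],
)

```text
time: 1.2
position: [0.4068, -0.1456, 0.3357]
eef_rot: [-179.6, -0.8, 63.2]
ft_force: [1.1, -0.8, -1.1]
opening: 0.005
```

```bash
python3 - <<'E'
from h import *
delta([.56,.08,.36],73)
E
```

```text
shift [270.8  34.8 -20.9] turn [-0.33 -0.81 -9.82]
```

Call:
carry_out(
  rows=[
    {"dx": 45.0,"dy": 6.0,"dz": -5.0,"rx": 0.0,"ry": 0.0,"rz": -3.0,"jaw": 0.0},
    {"dx": 90.0,"dy": 12.0,"dz": -10.0,"rx": 0.0,"ry": 0.0,"rz": -6.0,"jaw": 0.0},
    {"dx": 135.0,"dy": 18.0,"dz": -15.0,"rx": 0.0,"ry": 0.0,"rz": -9.8,"jaw": 0.0},
    {"dx": 180.0,"dy": 24.0,"dz": -20.0,"rx": 0.0,"ry": 0.0,"rz": -9.8,"jaw": 0.0},
    {"dx": 225.0,"dy": 30.0,"dz": -21.0,"rx": 0.0,"ry": 0.0,"rz": -9.8,"jaw": 0.0},
    {"dx": 270.0,"dy": 35.0,"dz": -21.0,"rx": 0.0,"ry": 0.0,"rz": -9.8,"jaw": 0.0},
    {"dx": 270.0,"dy": 35.0,"dz": -21.0,"rx": 0.0,"ry": 0.0,"rz": -9.8,"jaw": 0.0},
    {"dx": 270.0,"dy": 35.0,"dz": -21.0,"rx": 0.0,"ry": 0.0,"rz": -9.8,"jaw": 0.0},
  ],
)

```text
time: 2.0
position: [0.5597, 0.0799, 0.3591]
eef_rot: [-179.6, -0.8, 73.1]
ft_force: [-0.2, -0.2, -0.3]
opening: 0.005
```

```bash
python3 - <<'E'
from h import *
import pickle
o=ctrl.get_obs();print(o['position'],o['eef_rot'],o['joints'])
c=ctrl.calibration('wrist');pickle.dump(c,open('w1.pkl','wb'));snap('wrist','w1')
E
```

```text
[0.55969379 0.07992125 0.35913654] [-179.63096024   -0.7902088    73.08371816] [-4.57101091  4.76470547 83.15934896  0.8514952  92.26728125 12.37499215]
```

View pics/w1.png

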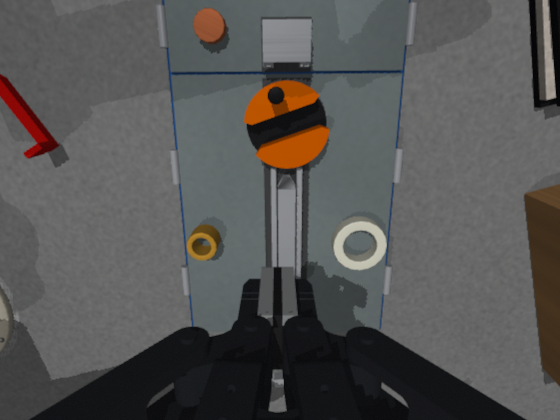

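```bash
python3 - <<'E'
import cv2
a=cv2.imread('pics/w1.png')
cv2.imwrite('pics/w1a.png',cv2.resize(a[0:200,210:370],None,fx=3,fy=3,interpolation=2))
E
```

```text
(no output)
```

View pics/w1a.png

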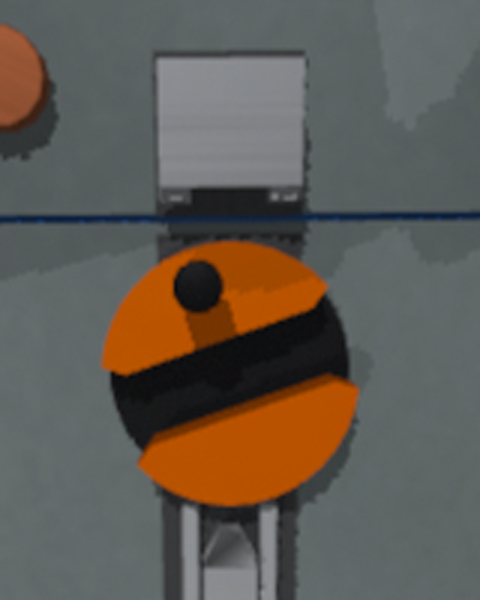

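```bash
python3 - <<'E'
from h import *
import pickle
from scipy.optimize import least_squares
c=pickle.load(open('w1.pkl','rb'))
u=lambda p:(p[0]/3+210-.33,p[1]/3-.33)
B=lambda p,z:back('wrist',u(p),z,c)
def w(q,p,z): a,s=np.cos(q[2]),np.sin(q[2]);return [q[0]+a*p[0]-s*p[1],q[1]+s*p[0]+a*p[1],z]
obs=[((.1,.0235,.096),(155,57)),((.1,-.0235,.096),(303,55)),((.058,-.0235,.096),(302,187)),((.058,.0235,.096),(158,188))]
f=lambda q:np.concatenate([proj('wrist',w(q,p[:2],p[2]),c)-u(v) for p,v in obs]+[proj('wrist',w(q,(0,0),.092),c)-u((231.5,373.5)),proj('wrist',w(q,(-.049,0),.074),c)-u((230,509))])
r=least_squares(f,[.576,.117,1.279]);q=r.x;print(q,np.degrees(q[2]),r.fun.round(1))
def loc(X): d=np.array(X[:2])-q[:2];c_,s=np.cos(q[2]),np.sin(q[2]);return np.array([c_*d[0]+s*d[1],-s*d[0]+c_*d[1]])*1e3
l=loc(B((198,286),.13));print('post',l,np.hypot(*l),np.arctan2(l[1],l[0])+np.pi/2)
print('nose',loc(B((229,525),.084)),loc(B((229,555),.084)))
a=loc(B((128,375),.092));b=loc(B((322,308),.092));print('slot',np.arctan2(*(b-a)[::-1])%np.pi)
a=loc(B((155,434),.092));b=loc(B((333,376),.092));print('slot',np.arctan2(*(b-a)[::-1])%np.pi)
np.save('q.npy',q)
im=cv2.imread('pics/w1.png');k=3;A=cv2.resize(im[0:200,210:370],None,fx=k,fy=k,interpolation=2)
def poly(pts,z,col):
    U=np.array([(proj('wrist',w(q,p,z),c)-(210,0)+.33)*k for p in pts]).round().astype(int);cv2.polylines(A,[U],True,col,1)
th=np.linspace(0,6.28,50)
poly([(.045*np.cos(t),.045*np.sin(t)) for t in th],.092,(0,255,0));poly([(.058,-.0235),(.1,-.0235),(.1,.0235),(.058,.0235)],.096,(255,0,255));poly([(-.214,-.018),(-.049,-.018),(-.049,.018),(-.214,.018)],.074,(255,255,0))
poly([(l[0]/1e3+.008*np.cos(t),l[1]/1e3+.008*np.sin(t)) for t in th],.13,(0,255,255))
cv2.imwrite('pics/w1b.png',A)
# plate from fixed cameras (rear-top edge, z=.126)
for n,pts in (('scene',[(181,108),(203,110)]),('side',[(471,72),(513,92)])):
    for p in pts:
        uu=(p[0]/4+200-.4,p[1]/4+180-.4) if n=='scene' else (p[0]/3.7+145-.4,p[1]/3.7+165-.4)
        print('plate',n,loc(back(n,uu,.126)))
E
```

```text
[0.58026091 0.11843629 1.28906605] 73.8580444238643 [-0.  -1.3  0.2 -1.3 -0.1  2.1  0.1  2.4 -0.3  0.1  0.1 -2.2]
post [30.08150279 10.54011118] 31.87460985703832 1.9078142027191514
nose [-55.41393987   0.73066285] [-66.8142577    0.79395237]
slot 1.8826002291828141
slot 1.8711650549285903
plate scene [-210.7660639    16.67014227]
plate scene [-196.87075756   16.05639995]
plate side [-203.62644557  -13.07980415]
plate side [-200.15105335   25.44076696]
```

View pics/w1b.png

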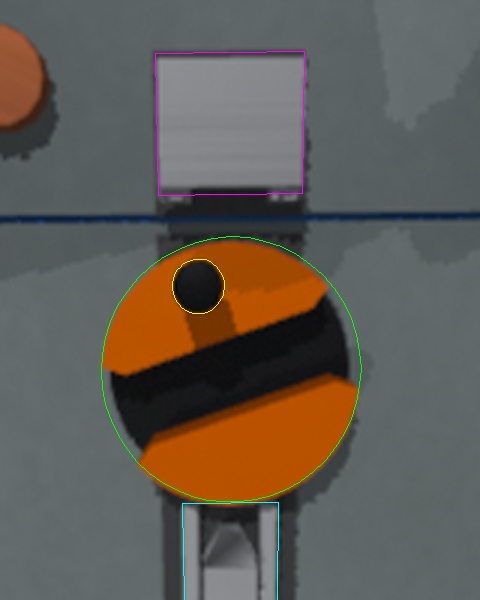

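```bash
cat >> h.py <<'E'
q=np.load('q.npy')
def W(x,y,z): a,s=np.cos(q[2]),np.sin(q[2]);return [q[0]+(a*x-s*y)/1e3,q[1]+(s*x+a*y)/1e3,z]
E
python3 - <<'E'
from h import *
print(W(57.8,-5.5,.117));delta(W(57.8,-5.5,.117),127.9)
E
```

```text
[np.float64(0.6016135222447506), np.float64(0.17242846964705139), 0.117]
shift [ 98.3  14.3 243.8] turn [  0.08  -0.89 -54.9 ]
```

Call:
carry_out(
  rows=[
    {"dx": 15.0,"dy": 2.0,"dz": 25.0,"rx": 0.0,"ry": -0.1,"rz": -8.0,"jaw": 0.0},
    {"dx": 30.0,"dy": 4.0,"dz": 50.0,"rx": 0.0,"ry": -0.2,"rz": -16.0,"jaw": 0.0},
    {"dx": 45.0,"dy": 6.0,"dz": 75.0,"rx": 0.0,"ry": -0.4,"rz": -24.0,"jaw": 0.0},
    {"dx": 60.0,"dy": 8.0,"dz": 100.0,"rx": 0.0,"ry": -0.5,"rz": -32.0,"jaw": 0.0},
    {"dx": 75.0,"dy": 10.0,"dz": 125.0,"rx": 0.0,"ry": -0.6,"rz": -40.0,"jaw": 0.0},
    {"dx": 90.0,"dy": 13.0,"dz": 150.0,"rx": 0.0,"ry": -0.8,"rz": -48.0,"jaw": 0.0},
    {"dx": 98.0,"dy": 14.0,"dz": 170.0,"rx": 0.1,"ry": -0.9,"rz": -54.9,"jaw": 0.0},
    {"dx": 98.0,"dy": 14.0,"dz": 180.0,"rx": 0.1,"ry": -0.9,"rz": -54.9,"jaw": 0.0},
    {"dx": 98.0,"dy": 14.0,"dz": 180.0,"rx": 0.1,"ry": -0.9,"rz": -54.9,"jaw": 0.0},
  ],
)

```text
time: 2.95
position: [0.6001, 0.17, 0.1794]
eef_rot: [-179.8, -0.1, 127.7]
ft_force: [-0.8, -0.7, 0.2]
opening: -0.0
```

```bash
python3 - <<'E'
from h import *
delta(W(57.8,-5.5,.117),127.9)
c=ctrl.calibration('wrist');snap('wrist','w2')
E
```

```text
shift [ 0.9  2.9 62.4] turn [-0.19 -0.09 -0.23]
```

View pics/w2.png

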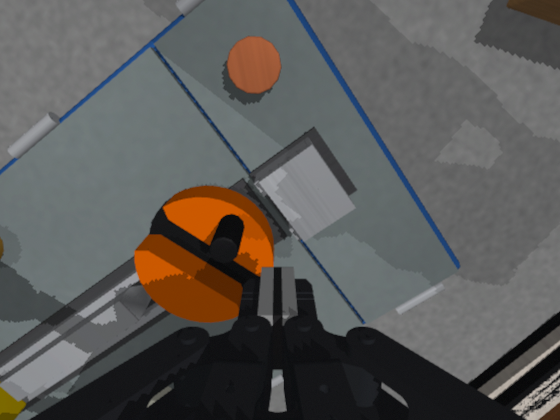

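Call:
carry_out(
  rows=[
    {"dx": 1.0,"dy": 3.0,"dz": 25.0,"rx": -0.2,"ry": -0.1,"rz": -0.2,"jaw": 0.0},
    {"dx": 1.0,"dy": 3.0,"dz": 50.0,"rx": -0.2,"ry": -0.1,"rz": -0.2,"jaw": 0.0},
    {"dx": 1.0,"dy": 3.0,"dz": 62.0,"rx": -0.2,"ry": -0.1,"rz": -0.2,"jaw": 0.0},
    {"dx": 1.0,"dy": 3.0,"dz": 62.0,"rx": -0.2,"ry": -0.1,"rz": -0.2,"jaw": 0.0},
    {"dx": 1.0,"dy": -3.0,"dz": 62.0,"rx": -0.2,"ry": -0.1,"rz": -0.2,"jaw": 0.0},
    {"dx": 1.0,"dy": -8.0,"dz": 62.0,"rx": -0.2,"ry": -0.1,"rz": -0.2,"jaw": 0.0},
    {"dx": 1.0,"dy": -12.0,"dz": 62.0,"rx": -0.2,"ry": -0.1,"rz": -0.2,"jaw": 0.0},
    {"dx": 1.0,"dy": -16.0,"dz": 62.0,"rx": -0.2,"ry": -0.1,"rz": -0.2,"jaw": 0.0},
    {"dx": 1.0,"dy": -20.0,"dz": 62.0,"rx": -0.2,"ry": -0.1,"rz": -0.2,"jaw": 0.0},
    {"dx": 1.0,"dy": -24.0,"dz": 62.0,"rx": -0.2,"ry": -0.1,"rz": -0.2,"jaw": 0.0},
    {"dx": 1.0,"dy": -28.0,"dz": 62.0,"rx": -0.2,"ry": -0.1,"rz": -0.2,"jaw": 0.0},
    {"dx": 1.0,"dy": -28.0,"dz": 62.0,"rx": -0.2,"ry": -0.1,"rz": -0.2,"jaw": 0.0},
  ],
)

```text
time: 4.2
position: [0.5789, 0.1545, 0.1207]
eef_rot: [179.7, 0.1, 127.9]
ft_force: [1.1, 2.6, 0.6]
opening: 0.003
```

```bash
python3 - <<'E'
from h import *
delta(W(17.3,23.9,.117),127.9)
print(ctrl.get_obs()['ft_force'])
snap('wrist','w3');snap('scene','s3')
E
```

```text
shift [  0.2 -21.1   3.6] turn [ 0.34  0.13 -0.03]
[1.10269141 2.5786039  0.55228828]
```

View pics/w3.png

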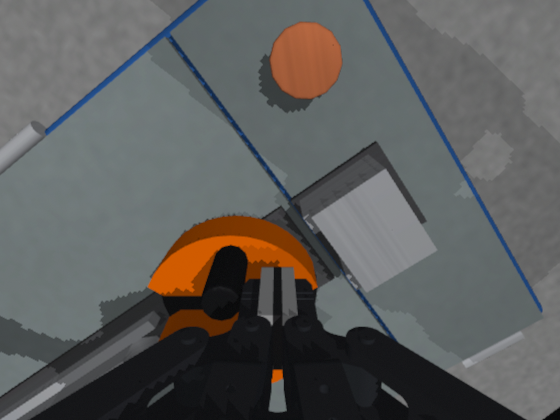

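Call:
carry_out(
  rows=[
    {"dx": 0.0,"dy": -4.0,"dz": 1.0,"rx": 0.0,"ry": 0.0,"rz": 0.0,"jaw": 0.0},
    {"dx": 0.0,"dy": -8.0,"dz": 1.0,"rx": 0.0,"ry": 0.0,"rz": 0.0,"jaw": 0.0},
    {"dx": 0.0,"dy": -12.0,"dz": 1.0,"rx": 0.0,"ry": 0.0,"rz": 0.0,"jaw": 0.0},
    {"dx": 0.0,"dy": -15.0,"dz": 1.0,"rx": 0.0,"ry": 0.0,"rz": 0.0,"jaw": 0.0},
    {"dx": 0.0,"dy": -17.0,"dz": 1.0,"rx": 0.0,"ry": 0.0,"rz": 0.0,"jaw": 0.0},
    {"dx": 0.0,"dy": -17.0,"dz": 1.0,"rx": 0.0,"ry": 0.0,"rz": 0.0,"jaw": 0.0},
  ],
)

```text
time: 4.9
position: [0.5664, 0.143, 0.1199]
eef_rot: [179.6, 0.3, 127.9]
ft_force: [3.2, 1.0, 2.3]
opening: -0.003
```

```bash
python3 - <<'E'
from h import *
delta(W(17.3,23.9,.117),127.9)
a=snap('side','d4');b=snap('scene','s4')
A=cv2.resize(cv2.imread('pics/d4.png')[200:290,190:300],None,fx=5,fy=5,interpolation=2);B=cv2.resize(cv2.imread('pics/s4.png')[190:280,280:400],None,fx=5,fy=5,interpolation=2)
cv2.imwrite('pics/d4c.png',A);cv2.imwrite('pics/s4c.png',B)
E
```

```text
shift [ 1.6 -4.2  2.9] turn [ 0.35  0.26 -0.05]
```

View pics/d4c.png

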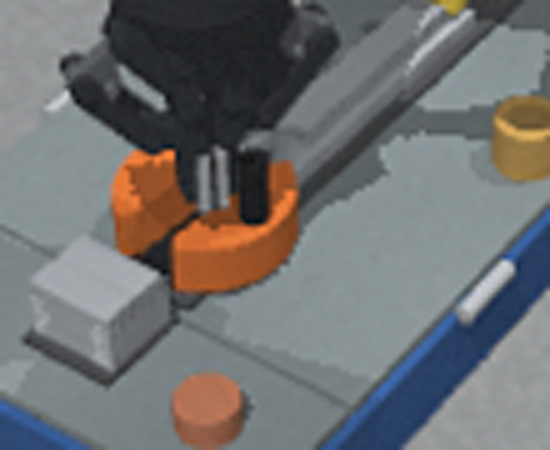

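View pics/s4c.png

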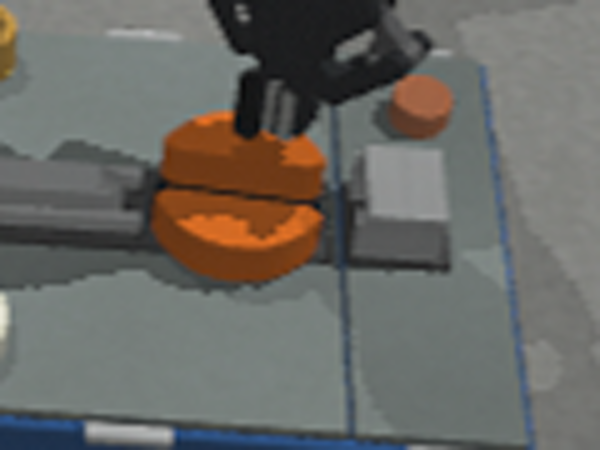

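```bash
python3 - <<'E'
from h import *
def loc(X): d=np.array(X[:2])-q[:2];c_,s=np.cos(q[2]),np.sin(q[2]);return np.array([c_*d[0]+s*d[1],-s*d[0]+c_*d[1]])*1e3
for A,B,z in (((170,193),(315,207),.092),((165,181),(322,198),.079)):
    a=loc(back('scene',(A[0]/5+280-.4,A[1]/5+190-.4),z));b=loc(back('scene',(B[0]/5+280-.4,B[1]/5+190-.4),z));print(a,b,np.arctan2(*(b-a)[::-1]))
im=cv2.imread('pics/s4.png')[190:280,280:400];im=cv2.resize(im,None,fx=6,fy=6,interpolation=2)
C=ctrl.calibration('scene')
for an,col in ((np.pi,(0,255,0)),(np.pi-.15,(255,0,0)),(np.pi-.3,(0,255,255))):
    for s in (13,-13):
        U=[]
        for r in (-36,36):
            p=W(r*np.cos(an)-s*np.sin(an),r*np.sin(an)+s*np.cos(an),.092);U.append(((proj('scene',p,C)-(280,190)+.4)*6).round().astype(int))
        cv2.line(im,tuple(map(int,U[0])),tuple(map(int,U[1])),col,1)
cv2.imwrite('pics/s4d.png',im)
E
```

```text
[-36.89709309 -11.29037019] [ 34.56442587 -14.65879512] -0.04710134383974177
[-38.80573715   7.56681638] [40.32817885  2.56109459] -0.06317217003961158
```

View pics/s4d.png

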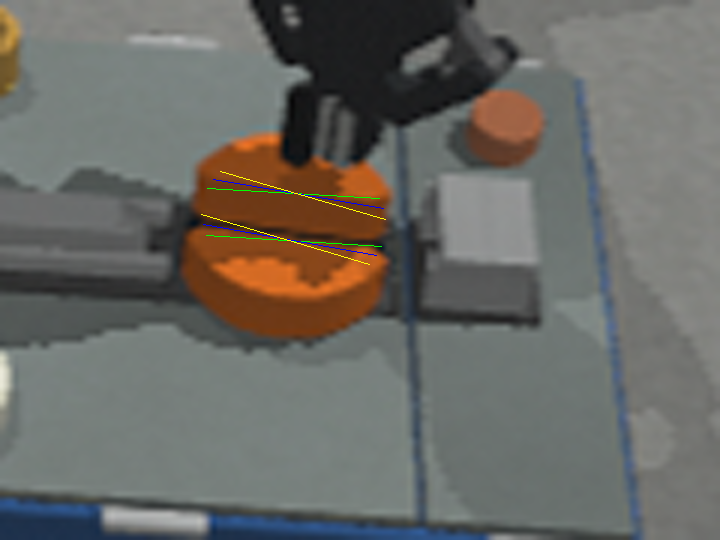

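Call:
carry_out(
  rows=[
    {"dx": 0.0,"dy": -1.0,"dz": 0.0,"rx": 0.0,"ry": 0.0,"rz": 0.0,"jaw": 0.0},
    {"dx": 0.0,"dy": -2.0,"dz": 0.0,"rx": 0.0,"ry": 0.0,"rz": 0.0,"jaw": 0.0},
    {"dx": 0.0,"dy": -2.0,"dz": 0.0,"rx": 0.0,"ry": 0.0,"rz": 0.0,"jaw": 0.0},
    {"dx": 0.0,"dy": 4.0,"dz": 0.0,"rx": 0.0,"ry": 0.0,"rz": 0.0,"jaw": 0.0},
    {"dx": 0.0,"dy": 12.0,"dz": -10.0,"rx": 0.0,"ry": 0.0,"rz": 0.0,"jaw": 0.0},
    {"dx": 0.0,"dy": 15.0,"dz": -50.0,"rx": 0.0,"ry": 0.0,"rz": 0.0,"jaw": 0.0},
    {"dx": 0.0,"dy": 15.0,"dz": -90.0,"rx": 0.0,"ry": 0.0,"rz": 0.0,"jaw": 0.0},
    {"dx": 0.0,"dy": 15.0,"dz": -90.0,"rx": 0.0,"ry": 0.0,"rz": 0.0,"jaw": 0.0},
  ],
)

```text
time: 5.8
position: [0.5808, 0.1531, 0.2169]
eef_rot: [179.2, 0.6, 127.9]
ft_force: [0.5, 0.1, 0.5]
opening: 0.002
```

```bash
python3 - <<'E'
from h import *
print(ctrl.get_obs()['time'])
delta(W(-250,0,.21),73.9)
E
```

```text
5.8
shift [-173.8 -224.1    5.4] turn [ 1.02  0.14 53.99]
```

Call:
carry_out(
  rows=[
    {"dx": -25.0,"dy": -32.0,"dz": 0.0,"rx": 0.0,"ry": 0.0,"rz": 7.5,"jaw": 0.0},
    {"dx": -50.0,"dy": -64.0,"dz": 0.0,"rx": 0.2,"ry": 0.0,"rz": 15.0,"jaw": 0.0},
    {"dx": -75.0,"dy": -96.0,"dz": 0.0,"rx": 0.4,"ry": 0.0,"rz": 22.5,"jaw": 0.0},
    {"dx": -100.0,"dy": -128.0,"dz": 0.0,"rx": 0.6,"ry": 0.0,"rz": 30.0,"jaw": 0.0},
    {"dx": -125.0,"dy": -160.0,"dz": 0.0,"rx": 0.8,"ry": 0.0,"rz": 37.5,"jaw": 0.0},
    {"dx": -150.0,"dy": -192.0,"dz": 0.0,"rx": 1.0,"ry": 0.0,"rz": 45.0,"jaw": 0.0},
    {"dx": -174.0,"dy": -224.0,"dz": 0.0,"rx": 1.0,"ry": 0.1,"rz": 54.0,"jaw": 0.0},
    {"dx": -174.0,"dy": -224.0,"dz": 0.0,"rx": 1.0,"ry": 0.1,"rz": 54.0,"jaw": 0.0},
    {"dx": -174.0,"dy": -224.0,"dz": 0.0,"rx": 1.0,"ry": 0.1,"rz": 54.0,"jaw": 0.0},
  ],
)

```text
time: 6.7
position: [0.5104, -0.1218, 0.2149]
eef_rot: [-179.9, -0.0, 73.9]
ft_force: [-0.5, -0.3, -0.6]
opening: -0.003
```

```bash
python3 - <<'E'
from h import *
import pickle
delta(W(-250,0,.101),73.9)
c=ctrl.calibration('wrist');pickle.dump(c,open('w5.pkl','wb'));snap('wrist','w5');snap('scene','s5')
im=cv2.resize(cv2.imread('pics/s5.png')[190:280,220:400],None,fx=4.4,fy=4.4,interpolation=2);cv2.imwrite('pics/s5c.png',im)
E
```

```text
shift [  0.2   0.5 113.9] turn [-0.08 -0.02 -0.04]
```

View pics/w5.png

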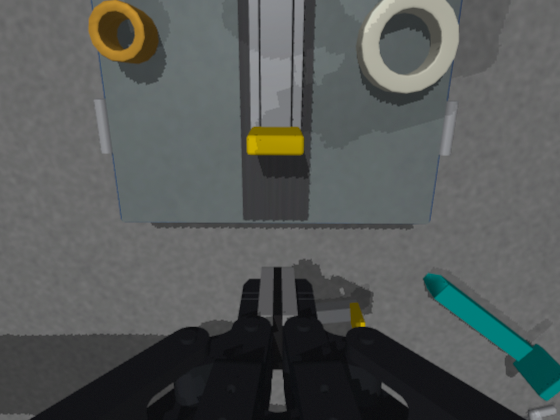

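View pics/s5c.png

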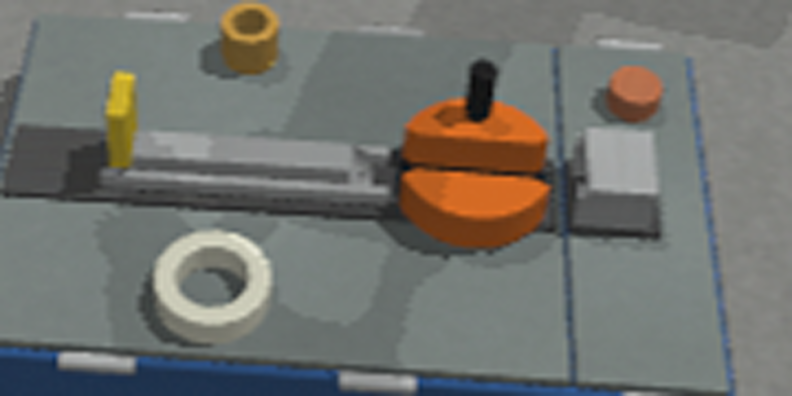

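```bash
python3 - <<'E'
from h import *
import pickle
c=pickle.load(open('w5.pkl','rb'))
def loc(X): d=np.array(X[:2])-q[:2];c_,s=np.cos(q[2]),np.sin(q[2]);return np.array([c_*d[0]+s*d[1],-s*d[0]+c_*d[1]])*1e3
for u in ((247,154),(303,154),(275,155),(275,136)): print(u,loc(back('wrist',u,.126,c)))
A,B=(405,160),(545,176)
for A,B,z in (((405,160),(545,176),.079),((405,172),(545,186),.092)):
    a=loc(back('scene',(A[0]/4.4+220-.4,A[1]/4.4+190-.4),z));b=loc(back('scene',(B[0]/4.4+220-.4,B[1]/4.4+190-.4),z));print(a,b,np.arctan2(*(b-a)[::-1]))
l=loc(back('scene',(484/4.4+220-.4,66/4.4+190-.4),.13));print('post',l,np.arctan2(l[1],l[0])+np.pi/2)
E
```

```text
(247, 154) [-208.9186794    17.96974014]
(303, 154) [-208.89566502  -15.03128039]
(275, 155) [-209.50073851    1.46929906]
(275, 136) [-198.39568829    1.45557625]
[-41.21586878   6.82714669] [38.92606941  1.13217044] -0.07094187366258581
[-41.70920142 -13.26848353] [ 36.57626308 -17.29565692] -0.051396854875531965
post [-0.31826184 36.52091793] 3.150306941286698
```

Call:
carry_out(
  rows=[
    {"dx": 0.0,"dy": 0.0,"dz": 45.0,"rx": 0.0,"ry": 0.0,"rz": 0.0,"jaw": 0.0},
    {"dx": 0.0,"dy": 0.0,"dz": 90.0,"rx": 0.0,"ry": 0.0,"rz": 0.0,"jaw": 0.0},
    {"dx": 0.0,"dy": 0.0,"dz": 114.0,"rx": 0.0,"ry": 0.0,"rz": 0.0,"jaw": 0.0},
    {"dx": 0.0,"dy": 0.0,"dz": 114.0,"rx": 0.0,"ry": 0.0,"rz": 0.0,"jaw": 0.0},
    {"dx": 8.0,"dy": 0.0,"dz": 114.0,"rx": 0.0,"ry": 0.0,"rz": 0.0,"jaw": 0.0},
    {"dx": 16.0,"dy": 0.0,"dz": 114.0,"rx": 0.0,"ry": 0.0,"rz": 0.0,"jaw": 0.0},
    {"dx": 22.0,"dy": 0.0,"dz": 114.0,"rx": 0.0,"ry": 0.0,"rz": 0.0,"jaw": 0.0},
    {"dx": 26.0,"dy": 0.0,"dz": 114.0,"rx": 0.0,"ry": 0.0,"rz": 0.0,"jaw": 0.0},
    {"dx": 30.0,"dy": 0.0,"dz": 114.0,"rx": 0.0,"ry": 0.0,"rz": 0.0,"jaw": 0.0},
    {"dx": 34.0,"dy": 0.0,"dz": 114.0,"rx": 0.0,"ry": 0.0,"rz": 0.0,"jaw": 0.0},
    {"dx": 38.0,"dy": 0.0,"dz": 114.0,"rx": 0.0,"ry": 0.0,"rz": 0.0,"jaw": 0.0},
    {"dx": 42.0,"dy": 0.0,"dz": 114.0,"rx": 0.0,"ry": 0.0,"rz": 0.0,"jaw": 0.0},
    {"dx": 46.0,"dy": 0.0,"dz": 114.0,"rx": 0.0,"ry": 0.0,"rz": 0.0,"jaw": 0.0},
    {"dx": 50.0,"dy": 0.0,"dz": 114.0,"rx": 0.0,"ry": 0.0,"rz": 0.0,"jaw": 0.0},
  ],
)

```text
time: 8.2
position: [0.5246, -0.0723, 0.1011]
eef_rot: [-180.0, -0.0, 74.0]
ft_force: [-0.8, -3.6, 2.5]
opening: 0.003
```

```bash
python3 - <<'E'
from h import *
print(ctrl.get_obs()['ft_force'])
delta(W(-73,0,.101),73.9)
snap('scene','s6');snap('side','d6')
cv2.imwrite('pics/s6c.png',np.vstack([cv2.resize(cv2.imread('pics/s6.png')[180:270,210:400],None,fx=3,fy=3,interpolation=2),cv2.resize(cv2.imread('pics/d6.png')[190:290,170:360],None,fx=3,fy=3,interpolation=2)]))
E
```

```text
[-0.76716299 -3.58778753  2.48936844]
shift [1.257e+02 7.000e-01 1.000e-01] turn [-0.04 -0.    0.11]
```

View pics/s6c.png

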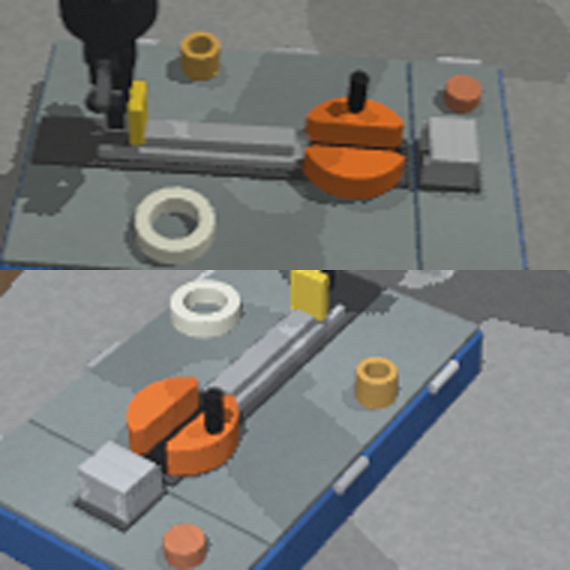

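Call:
carry_out(
  rows=[
    {"dx": 5.0,"dy": 0.0,"dz": 0.0,"rx": 0.0,"ry": 0.0,"rz": 0.0,"jaw": 0.0},
    {"dx": 10.0,"dy": 0.0,"dz": 0.0,"rx": 0.0,"ry": 0.0,"rz": 0.0,"jaw": 0.0},
    {"dx": 15.0,"dy": 0.0,"dz": 0.0,"rx": 0.0,"ry": 0.0,"rz": 0.0,"jaw": 0.0},
    {"dx": 20.0,"dy": 0.0,"dz": 0.0,"rx": 0.0,"ry": 0.0,"rz": 0.0,"jaw": 0.0},
    {"dx": 25.0,"dy": 0.0,"dz": 0.0,"rx": 0.0,"ry": 0.0,"rz": 0.0,"jaw": 0.0},
    {"dx": 30.0,"dy": 0.0,"dz": 0.0,"rx": 0.0,"ry": 0.0,"rz": 0.0,"jaw": 0.0},
    {"dx": 35.0,"dy": 0.0,"dz": 0.0,"rx": 0.0,"ry": 0.0,"rz": 0.0,"jaw": 0.0},
    {"dx": 40.0,"dy": 0.0,"dz": 0.0,"rx": 0.0,"ry": 0.0,"rz": 0.0,"jaw": 0.0},
    {"dx": 45.0,"dy": 0.0,"dz": 0.0,"rx": 0.0,"ry": 0.0,"rz": 0.0,"jaw": 0.0},
    {"dx": 50.0,"dy": 0.0,"dz": 0.0,"rx": 0.0,"ry": 0.0,"rz": 0.0,"jaw": 0.0},
    {"dx": 55.0,"dy": 0.0,"dz": 0.0,"rx": 0.0,"ry": 0.0,"rz": 0.0,"jaw": 0.0},
  ],
)

```text
time: 9.4
position: [0.5397, -0.0183, 0.1007]
eef_rot: [-179.9, -0.1, 74.0]
ft_force: [-0.3, -2.9, 0.5]
opening: -0.002
```

```bash
python3 - <<'E'
from h import *
print(ctrl.get_obs()['ft_force'])
delta(W(-73,0,.101),73.9)
snap('scene','s7');snap('side','d7')
cv2.imwrite('pics/s7c.png',np.vstack([cv2.resize(cv2.imread('pics/s7.png')[180:270,210:400],None,fx=3,fy=3,interpolation=2),cv2.resize(cv2.imread('pics/d7.png')[190:290,170:360],None,fx=3,fy=3,interpolation=2)]))
E
```

```text
[-0.25473793 -2.86001833  0.5168576 ]
shift [69.6  1.2 -0.2] turn [-0.09 -0.07  0.13]
```

View pics/s7c.png

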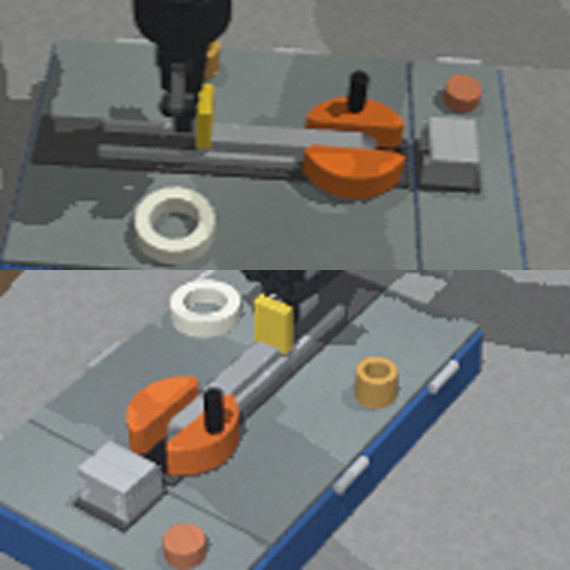

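Call:
carry_out(
  rows=[
    {"dx": 5.0,"dy": 0.0,"dz": 0.0,"rx": 0.0,"ry": 0.0,"rz": 0.0,"jaw": 0.0},
    {"dx": 10.0,"dy": 0.0,"dz": 0.0,"rx": 0.0,"ry": 0.0,"rz": 0.0,"jaw": 0.0},
    {"dx": 15.0,"dy": 0.0,"dz": 0.0,"rx": 0.0,"ry": 0.0,"rz": 0.0,"jaw": 0.0},
    {"dx": 20.0,"dy": 0.5,"dz": 0.0,"rx": 0.0,"ry": 0.0,"rz": 0.0,"jaw": 0.0},
    {"dx": 25.0,"dy": 0.5,"dz": 0.0,"rx": 0.0,"ry": 0.0,"rz": 0.0,"jaw": 0.0},
    {"dx": 30.0,"dy": 1.0,"dz": 0.0,"rx": 0.0,"ry": 0.0,"rz": 0.0,"jaw": 0.0},
    {"dx": 35.0,"dy": 1.0,"dz": 0.0,"rx": 0.0,"ry": 0.0,"rz": 0.0,"jaw": 0.0},
    {"dx": 40.0,"dy": 1.0,"dz": 0.0,"rx": 0.0,"ry": 0.0,"rz": 0.0,"jaw": 0.0},
    {"dx": 45.0,"dy": 1.0,"dz": 0.0,"rx": 0.0,"ry": 0.0,"rz": 0.0,"jaw": 0.0},
    {"dx": 50.0,"dy": 1.0,"dz": 0.0,"rx": 0.0,"ry": 0.0,"rz": 0.0,"jaw": 0.0},
    {"dx": 55.0,"dy": 1.0,"dz": 0.0,"rx": 0.0,"ry": 0.0,"rz": 0.0,"jaw": 0.0},
    {"dx": 58.0,"dy": 1.0,"dz": 0.0,"rx": 0.0,"ry": 0.0,"rz": 0.0,"jaw": 0.0},
    {"dx": 60.0,"dy": 1.0,"dz": 0.0,"rx": 0.0,"ry": 0.0,"rz": 0.0,"jaw": 0.0},
  ],
)

```text
time: 10.8
position: [0.5571, 0.04, 0.1007]
eef_rot: [-179.9, -0.1, 74.1]
ft_force: [-0.3, -1.0, -1.0]
opening: -0.0
```

```bash
python3 - <<'E'
from h import *
print(ctrl.get_obs()['ft_force'])
delta(W(-73,0,.101),73.9)
snap('scene','s8');snap('side','d8');snap('wrist','w8')
cv2.imwrite('pics/s8c.png',np.vstack([cv2.resize(cv2.imread('pics/s8.png')[180:270,210:400],None,fx=3,fy=3,interpolation=2),cv2.resize(cv2.imread('pics/d8.png')[190:290,170:360],None,fx=3,fy=3,interpolation=2)]))
E
```

```text
[-0.31701917 -1.04159553 -1.00110013]
shift [ 8.8  0.4 -0.3] turn [-0.1  -0.11  0.18]
```

View pics/s8c.png

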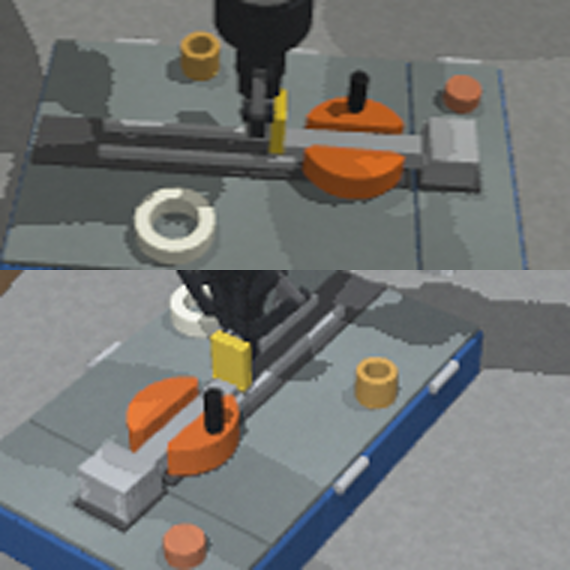

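View pics/w8.png

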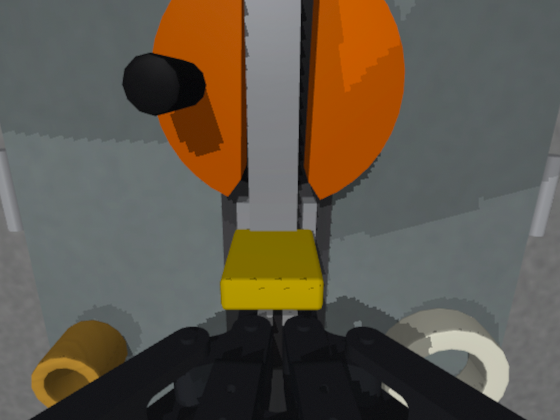

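Call:
carry_out(
  rows=[
    {"dx": 2.0,"dy": 0.0,"dz": 0.0,"rx": 0.0,"ry": 0.0,"rz": 0.0,"jaw": 0.0},
    {"dx": 4.0,"dy": 0.0,"dz": 0.0,"rx": 0.0,"ry": 0.0,"rz": 0.0,"jaw": 0.0},
    {"dx": 6.0,"dy": 0.0,"dz": 0.0,"rx": 0.0,"ry": 0.0,"rz": 0.0,"jaw": 0.0},
    {"dx": 8.0,"dy": 0.0,"dz": 0.0,"rx": 0.0,"ry": 0.0,"rz": 0.0,"jaw": 0.0},
    {"dx": 8.0,"dy": 0.0,"dz": 0.0,"rx": 0.0,"ry": 0.0,"rz": 0.0,"jaw": 0.0},
  ],
)

```text
time: 11.45
position: [0.5596, 0.048, 0.101]
eef_rot: [-179.9, -0.2, 74.1]
ft_force: [-0.6, -0.0, 0.1]
opening: -0.0
```

Call:
carry_out(
  rows=[
    {"dx": 1.0,"dy": 0.0,"dz": 0.0,"rx": 0.0,"ry": 0.0,"rz": 0.0,"jaw": 0.0},
    {"dx": 2.0,"dy": 0.0,"dz": 0.0,"rx": 0.0,"ry": 0.0,"rz": 0.0,"jaw": 0.0},
    {"dx": 3.0,"dy": 0.0,"dz": 0.0,"rx": 0.0,"ry": 0.0,"rz": 0.0,"jaw": 0.0},
  ],
)

```text
time: 11.75
position: [0.56, 0.0481, 0.1012]
eef_rot: [-179.9, 0.2, 74.1]
ft_force: [-3.9, -15.0, 3.4]
opening: -0.001
```

Call:
carry_out(
  rows=[
    {"dx": 0.0,"dy": 0.0,"dz": 0.0,"rx": 0.0,"ry": 0.0,"rz": 0.0,"jaw": 0.0},
    {"dx": -6.0,"dy": 0.0,"dz": 0.0,"rx": 0.0,"ry": 0.0,"rz": 0.0,"jaw": 0.0},
    {"dx": -20.0,"dy": 0.0,"dz": 0.0,"rx": 0.0,"ry": 0.0,"rz": 0.0,"jaw": 0.0},
    {"dx": -30.0,"dy": 0.0,"dz": 0.0,"rx": 0.0,"ry": 0.0,"rz": 0.0,"jaw": 0.0},
    {"dx": -30.0,"dy": 0.0,"dz": -40.0,"rx": 0.0,"ry": 0.0,"rz": 0.0,"jaw": 0.0},
    {"dx": -30.0,"dy": 0.0,"dz": -85.0,"rx": 0.0,"ry": 0.0,"rz": 0.0,"jaw": 0.0},
    {"dx": -30.0,"dy": 0.0,"dz": -130.0,"rx": 0.0,"ry": 0.0,"rz": 0.0,"jaw": 0.0},
    {"dx": -30.0,"dy": 0.0,"dz": -150.0,"rx": 0.0,"ry": 0.0,"rz": 0.0,"jaw": 0.0},
    {"dx": -30.0,"dy": 0.0,"dz": -150.0,"rx": 0.0,"ry": 0.0,"rz": 0.0,"jaw": 0.0},
  ],
)

```text
time: 12.65
position: [0.5542, 0.0186, 0.2557]
eef_rot: [179.6, 0.1, 74.1]
ft_force: [0.6, -0.4, 0.7]
opening: -0.002
```

```bash
python3 - <<'E'
from h import *
import pickle
print(ctrl.get_obs()['ft_force'])
c=ctrl.calibration('wrist');pickle.dump(c,open('w9.pkl','wb'));snap('wrist','w9');snap('scene','s9');snap('side','d9')
cv2.imwrite('pics/s9c.png',np.vstack([cv2.resize(cv2.imread('pics/s9.png')[180:270,210:400],None,fx=3,fy=3,interpolation=2),cv2.resize(cv2.imread('pics/d9.png')[190:290,170:360],None,fx=3,fy=3,interpolation=2)]))
E
```

```text
[ 0.62671228 -0.35920811  0.69041376]
```

View pics/w9.png

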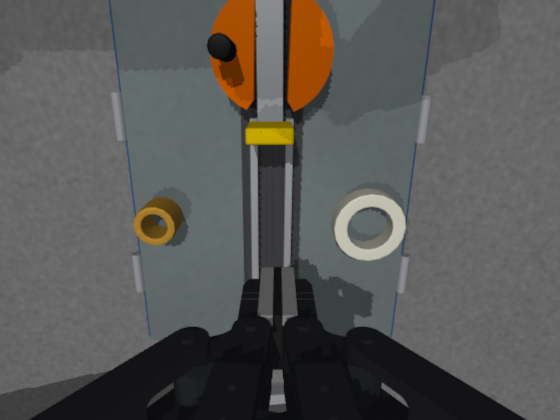

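View pics/s9c.png

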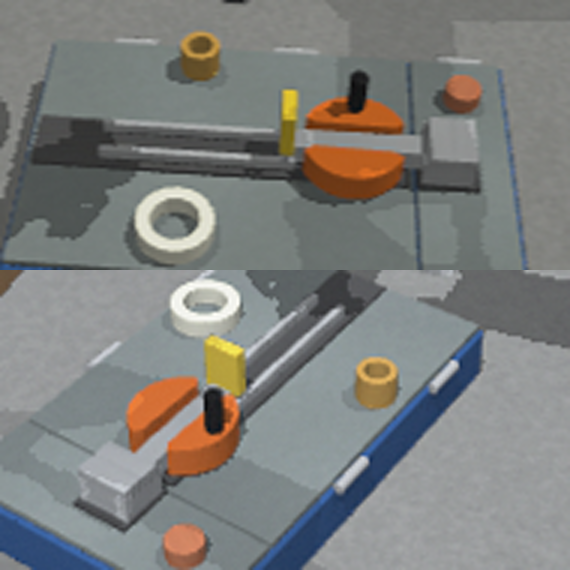

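```bash
python3 - <<'E'
from h import *
import pickle
c=pickle.load(open('w9.pkl','rb'))
def loc(X): d=np.array(X[:2])-q[:2];c_,s=np.cos(q[2]),np.sin(q[2]);return np.array([c_*d[0]+s*d[1],-s*d[0]+c_*d[1]])*1e3
print(loc(back('wrist',(246,143.5),.126,c)),loc(back('wrist',(294,143.5),.126,c)))
l=[loc(back('wrist',u,.092,c)) for u in ((288,10),(289,95),(254,10),(254,95))]
print(l, [np.arctan2(*(l[i]-l[i+1])[::-1]) for i in (0,2)])
print(ctrl.hand_in())
E
```

```text
[-62.43980242  17.85199283] [-62.33474726 -15.35529323]
[array([ 25.66517316, -11.18163535]), array([-31.43873489, -12.72129884]), array([25.53039424, 12.66328188]), array([-31.54727519,  13.55124893])] [np.float64(0.02695595808197437), np.float64(-0.015555915830581666)]
the job is handed in; nothing more can be done
None
```

The case is locked and the job is handed in; the hand-in reported no verdict. I turned the disc from about 1.88 rad to 3.14 with one straight push on its post. I then pushed the bar at its yellow thumb plate, through the slot, until it stopped in the keeper.

Last checks before hand-in:
- **Bar:** the force rose to about 15 N with no further movement. The thumb plate's rear face is at case x ≈ -62.4 mm, which puts the nose about 87.6 mm beyond the disc's axis (the end wall is at 88). The plate is centred to about 1 mm, and the bar looks flat in the pictures.
- **Slot:** it is in line with the guide within about 0.03 rad.
- **Other things:** the coupling, tape roll and end cap stand where they were in the last pictures. I did not check the table items (spray can, wrench, bottle, carton) after the start, but the arm never went near them at low height.
- **Robot:** the arm is clear, with near-zero force, and the clock was about 13 s of the 48 s.

**Disagreements:**
- After turning the disc, the slot edges in the scene camera suggested 0.05 to 0.07 rad of misalignment, while the post gave 3.15 rad. Both were within tolerance, and the slot was in line once the bar went through.
- My first case position, from the lid corners, was about 4 mm off. I replaced it with a fit to the keeper, disc and guide from the wrist camera.
- My first move call was refused whole, with nothing moved.

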